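Feel round the rim of a chipped clay pan

ROBOT

A 6-joint arm with a two-finger parallel gripper is mounted at the origin on the work surface. World frame = base frame: x ahead of the robot, y to its left, z up, the work surface at z = 0. Lengths are in mm, angles in rad, forces in N, time in s.
With the tool pointing down it reaches from about 400 to 925 mm from the base axis. Payload 12.5 kg.
Tool frame: the origin (TCP) lies between the finger pads, 19 mm behind the fingertips; this is the grasp point; z points along the fingers, y is the line along which they close (so a half turn about z gives the same grasp; the last joint's range is limited). The gripper opens to 95 mm and grips with 3 to 60 N. Pads are 20 mm wide; open, the fingers measure 119 mm over their backs; the gripper's body (75 mm by 180 mm) begins 59 mm behind the grasp point.
Start: joints at [-1.402, 0.491, 1.559, -0, 1.092, -0.106], TCP at [169.619, -601.56, 233.461] pointing down, gripper open.
Joint ranges: [-3.1, 3.1], [-0.84, 2.19], [0.05, 2.79], [-1.13, 4.28], [0.06, 2.93], [-2.69, 2.69]. Speed limits (rad/s): [2.22, 2.22, 2.79, 3.14, 3.14, 3.14].

INTERFACE

Orientations are given as [roll, pitch, yaw] about the fixed x, y, z axes, in that order (R = Rz(yaw) Ry(pitch) Rx(roll)).
In Python, from cell import env gives the robot as it stands.
- The arm moves only by the tool drive_tool, never from a script. Its argument "deltas" is text: rows parted by semicolons, each of 4 numbers parted by spaces: the shift along the world's x, y, z normalised to -1 to 1, where 1 is 100 mm, then the turn about the world's z normalised to -1 to 1, where 1 is 180 degrees. A call has 1 to 10 rows; each row shifts and turns the commanded pose from where the row before left it; what a row does not reach is not made up. A row lasts 1/12 s, in which the tool goes at most 41.7 mm and 7.16 degrees, less where a joint would pass 70% of its speed; a pose out of reach is approached as far as the arm can. A call with a number of a shift or a turn outside -1 to 1 is refused whole. A call with a gripper value outside its range is refused whole. "gripper" is the closure, from 0 (fully open) to 1 (shut), set as the call begins (left out, the last holds). The fingers move at their own pace and stop on an object; the grip force is fixed at half the most. Time passes only in rows, so rows that do not move let the fingers close. It gives the time, the measured TCP pose, the force, the opening and the grip force at its end, in the units of the state.
- env.state(): the state, without advancing time (a new reading comes with each control period).
- env.read_camera(name): name is "side" or "top"; returns (picture, depth): 400x640x3 uint8, red, green, blue; 400x640 float32, mm along the optical axis (not along the pixel's ray), 0 where there is no reading.
- env.camera_params(name): a dict with "mtx" (3x3 intrinsics, pixels), "camera_from_world" (4x4, takes a point from world to camera coordinates). Camera axes: x right, y down, z forward; pixel columns grow to the right and rows downward; lengths in mm; the calibration is good to about 2 mm. A picture is of the moment at which its call begins. camera_params takes no time and is no camera call.
- env.job_done(): hands the job in; it is judged then, once.
The state is a dict: "t": time; "joints": joint angles; "qvel": joint speeds; "tau": joint torques, N m; "eef_pos": TCP position; "tcp_rot": TCP orientation; "ft_force": force on the tool from outside, world axes, zero at the start; "moment": the same for the moment, N m; "opening": opening from 0.0 (shut) to 1.0 (fully open); "grip_force": force on a finger pad.
Only numpy, scipy, OpenCV 4.12 (cv2) and the standard library are available. Lean on these libraries where they do the work, as an engineer would, in place of code of your own. Each camera call takes 0.05 s, during which the arm holds its last target. There are 200 camera calls.

TASK

The shallow clay pan on the potting crate has a chip in its rim; before it is planted up again, feel whether the rest of the rim is sound. Starting just beside the chip, run the fingertips with a light touch along the top of the rim, clockwise as seen from above, all the way round to the other side of the chip, then take the hand clear. Only touch the pan: do not pinch, lift, tip or shift it, and leave the pot, jar, trowel and dibber where they are.

Things in the scene. Friction and masses are not known exactly. Their poses are not given: they have to be found in the camera images.
- crate: The upturned grey plastic stacking crate that serves as the potting shelf, 400 mm (its x) by 600 mm (its y), 120 mm high, flat on top; fixed. Origin: centre of its underside, at the level of the board (z = 0), so its top is at z = 0.120.
- pan: Shallow clay pan (wide low pot), loose, about 2 kg, on the crate, hard; creeps if rubbed hard: 203 mm across the rim, 95 mm high, foot 140 mm across. Rim: round band with a flat level top 15 mm wide (mid-line 94 mm from the axis), 95 mm above the foot, so at z = 0.215. Origin: centre of the foot's underside; z up; x points from the axis to the chip.
- chip (a point): Middle of the one chip in the rim, 94 mm from the pan's axis, drawn at the level of the unbroken rim top (95 mm above the foot). Here a shard of the rim band is missing: a gap about 33 mm long along the rim (10 degrees either side of this point), about 20 mm deep.
- rim1 (a point): Point on the mid-line of the flat rim top, 27 degrees clockwise (seen from above) from the chip, the first stretch past the chip.
- rim2 (a point): Point on the mid-line of the flat rim top, 61 degrees clockwise (seen from above) from the chip.
- rim3 (a point): Point on the mid-line of the flat rim top, 95 degrees clockwise (seen from above) from the chip.
- rim4 (a point): Point on the mid-line of the flat rim top, 129 degrees clockwise (seen from above) from the chip.
- rim5 (a point): Point on the mid-line of the flat rim top, 163 degrees clockwise (seen from above) from the chip.
- rim6 (a point): Point on the mid-line of the flat rim top, 197 degrees clockwise (seen from above) from the chip.
- rim7 (a point): Point on the mid-line of the flat rim top, 231 degrees clockwise (seen from above) from the chip.
- rim8 (a point): Point on the mid-line of the flat rim top, 265 degrees clockwise (seen from above) from the chip.
- rim9 (a point): Point on the mid-line of the flat rim top, 299 degrees clockwise (seen from above) from the chip.
- rim10 (a point): Point on the mid-line of the flat rim top, 333 degrees clockwise (seen from above) from the chip, the last stretch before the chip.
- pot: Bystander: empty white plastic flower pot, 124 mm across the rim, 118 mm high, 0.12 kg, upright on the crate. Origin: centre of its underside.
- jar: Bystander: round glass jar with a steel twist cap on, 72 mm across, 115 mm high, upright on the crate behind the pan. Origin: centre of its underside.
- trowel: Bystander: orange plastic hand trowel lying on the crate, about 255 mm long, 72 mm wide, 27 mm high. Origin: on the crate's top, near the middle of its length; x points to the blade's tip.
- dibber: Bystander: wooden T-handled dibber lying on the crate, about 200 mm long, 80 mm over the cross handle, 30 mm high. Origin: on the crate's top, near the middle; x points to its tip.

How it is judged:
By the outcome, as a careful person would: the job done as asked, in the order asked, and still so for the second after the job is handed in, with the robot touching nothing.
It also fails if it takes over 64 s, if anything falls off the work surface, if the arm or the gripper's body presses on something with over 40 N, if the wrist force passes 120 N, or if a joint passes its speed limit or range.

## Working session

There is one attempt and no reset: what is moved stays moved. The work goes in short steps, Python scripts to look and compute and a tool call to move; the robot and the scene stay as the last step left them, time stands still between calls to the robot, and variables do not carry over. Pictures are saved under pics/ and viewed, at most 10 in all, crops included, and the job is handed in when it is done.

Besides the shell and the picture viewer there is one more tool, called after "Call:" by a JSON object that holds its "method" and its "body", one argument or row to a line. drive_tool: Moves the arm, as the interface text tells. Its arguments: {"type":"object","properties":{"deltas":{"type":"string"},"gripper":{"type":"number"}},"required":["deltas"]}

```bash
mkdir -p pics; python3 - <<'E'
from cell import env
import cv2,numpy as np
for n in("top","side"):
    p,d=env.read_camera(n); cv2.imwrite(f"pics/{n}0.png",p[:,:,::-1]); np.save(f"{n}_d.npy",d)
    c=env.camera_params(n); print(n,np.round(c["mtx"],1).tolist(),np.round(np.linalg.inv(c["camera_from_world"]),3).tolist())
s=env.state();print({k:np.round(v,3).tolist() for k,v in s.items()})
E
```

```text
top [[408.4, 0.0, 328.0], [0.0, 408.4, 196.9], [0.0, 0.0, 1.0]] [[0.013, -0.997, 0.07, 560.911], [-1.0, -0.012, 0.016, -1.455], [-0.016, -0.07, -0.997, 881.488], [0.0, 0.0, 0.0, 1.0]]
side [[373.8, 0.0, 317.9], [0.0, 373.8, 197.7], [0.0, 0.0, 1.0]] [[-0.891, -0.198, 0.408, 340.631], [-0.453, 0.437, -0.777, 517.254], [-0.025, -0.877, -0.479, 481.392], [0.0, 0.0, 0.0, 1.0]]
{'t': 0.1, 'joints': [-1.402, 0.491, 1.559, -0.0, 1.092, -0.106], 'qvel': [-0.0, -0.002, -0.001, 0.001, 0.001, 0.001], 'tau': [0.004, -61.362, -25.86, 0.07, 0.047, -0.0], 'eef_pos': [169.588, -601.358, 232.936], 'tcp_rot': [-3.141, -0.0, 0.275], 'ft_force': [-0.407, 0.282, 0.301], 'moment': [-0.026, -0.043, 0.015], 'grip_force': 0.0, 'opening': 1.0}
```

View pics/top0.png

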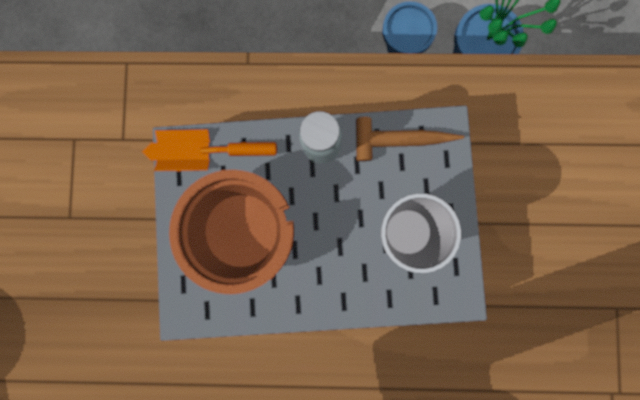

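View pics/side0.png

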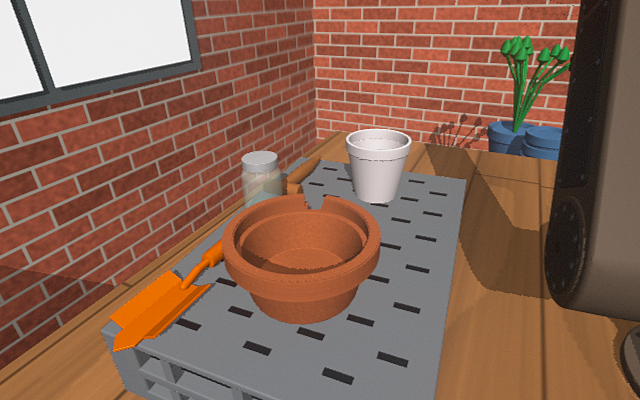

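The top view shows the pan centred at about pixel (231,231), with its chip to the right at about (288,214). The trowel and jar are above it and the pot is to the right. The side view shows the chip on the far side at about (316,203). Next I'll measure the rim.

```bash
cat > h.py <<'E'
import cv2,numpy as np
from cell import env
def world(n,d):
    c=env.camera_params(n);K=c["mtx"];T=np.linalg.inv(c["camera_from_world"])
    v,u=np.mgrid[:d.shape[0],:d.shape[1]]
    P=np.stack([(u-K[0,2])/K[0,0]*d,(v-K[1,2])/K[1,1]*d,d],-1)
    return P@T[:3,:3].T+T[:3,3]
def rim(n,p,d):
    W=world(n,d);h=cv2.cvtColor(p,cv2.COLOR_BGR2HSV)
    m=(h[...,0]<12)&(h[...,1]>90)&(d>0)&(abs(W[...,2]-215)<7)&(abs(W[...,0]-500)<250)&(abs(W[...,1]-200)<200)
    return W[m]
def circ(P):
    A=np.c_[2*P[:,:2],np.ones(len(P))];s=np.linalg.lstsq(A,(P[:,:2]**2).sum(1),rcond=None)[0]
    return s[:2],np.sqrt(s[2]+s[:2]@s[:2])
E
python3 - <<'E'
from h import *
for n in("top","side"):
    P=rim(n,cv2.imread(f"pics/{n}0.png"),np.load(f"{n}_d.npy"))
    c,r=circ(P)
    for _ in range(6):
        e=np.hypot(*(P[:,:2]-c).T); P=P[(e<107)&(e>82)]; c,r=circ(P)
    e=np.hypot(*(P[:,:2]-c).T)
    print(n,len(P),c.round(1),r.round(1),"z",np.percentile(P[:,2],[5,50,95]).round(1),"r",np.percentile(e,[2,98]).round(1))
    a=np.degrees(np.arctan2(*(P[:,:2]-c)[:,::-1].T))%360
    k=np.histogram(a,bins=np.arange(0,361,3))[0]; print([(i*3,int(x)) for i,x in enumerate(k) if 230<i*3<330])
# top: rim outer/inner outline cast onto z=215
c=env.camera_params("top");K=c["mtx"];T=np.linalg.inv(c["camera_from_world"])
im=cv2.imread("pics/top0.png");h=cv2.cvtColor(im,cv2.COLOR_BGR2HSV)
m=((h[...,0]<12)&(h[...,1]>90)).astype(np.uint8);m[:, 330:]=0;m[:165]=0;m[300:]=0;m[:,:163]=0
cs=max(cv2.findContours(m,cv2.RETR_EXTERNAL,cv2.CHAIN_APPROX_NONE)[0],key=cv2.contourArea)[:,0]
r=np.c_[cs,np.ones(len(cs))]@np.linalg.inv(K).T@T[:3,:3].T
Q=T[:3,3]+r*((215-T[2,3])/r[:,2])[:,None]
cc,R=circ(Q)
for _ in range(6):
    e=np.hypot(*(Q[:,:2]-cc).T);cc,R=circ(Q[abs(e-R)<4])
print("outline",cc.round(1),R.round(1))
e=np.hypot(*(Q[:,:2]-cc).T);a=np.degrees(np.arctan2(*(Q[:,:2]-cc)[:,::-1].T))%360
o=a[(e<R-5)];print("chip outline angles",np.sort(o.round(0)))
E
```

```text
top 3228 [550.8 167.1] 93.7 z [212.  215.  217.1] r [ 86.5 101.1]
[(231, 27), (234, 29), (237, 28), (240, 29), (243, 29), (246, 28), (249, 29), (252, 29), (255, 30), (258, 29), (261, 29), (264, 26), (267, 29), (270, 30), (273, 31), (276, 11), (279, 0), (282, 0), (285, 0), (288, 0), (291, 0), (294, 6), (297, 27), (300, 28), (303, 28), (306, 29), (309, 27), (312, 25), (315, 30), (318, 25), (321, 26), (324, 26), (327, 25)]
side 1730 [542.3 169.6] 93.7 z [208.8 214.3 215.6] r [ 85.5 100. ]
[(231, 0), (234, 0), (237, 0), (240, 0), (243, 2), (246, 2), (249, 2), (252, 5), (255, 7), (258, 5), (261, 9), (264, 9), (267, 11), (270, 10), (273, 17), (276, 16), (279, 21), (282, 0), (285, 0), (288, 0), (291, 0), (294, 0), (297, 0), (300, 20), (303, 26), (306, 27), (309, 28), (312, 25), (315, 24), (318, 22), (321, 21), (324, 18), (327, 21)]
outline [550.4 167.3] 100.7
chip outline angles [280. 281. 282. 283. 284. 285. 286. 287. 288. 289. 291. 292. 292. 293.]
```

The top camera's circle fits well: centre (550.6, 167.2), r 94, z 215, chip at 286° world angle. The side camera disagrees by a few mm, so I'll use the closed gripper near the rim to settle it.

Call:
{"method": "drive_tool", "body": {
  "deltas": "0 0 .33 0;0 0 .33 0;0 0 .33 -.03;.17 .307 0 -.03;.17 .307 0 -.028;.17 .307 0 0;.17 .307 0 0;.17 .307 0 0;.17 .307 0 0;.17 .307 0 0",
  "gripper": 1
}}

```text
t: 0.93
eef_pos: [289.0, -385.0, 332.3]
tcp_rot: [-3.141, 0.0, -0.002]
ft_force: [0.2, -0.7, 0.2]
opening: 0.356
grip_force: 0.0
```

Call:
{"method": "drive_tool", "body": {
  "deltas": ".17 .307 0 0;.17 .307 0 0;.17 .307 0 0;.17 .307 0 0;.17 .307 0 0;.17 .307 0 0;.17 .307 0 0;.17 .307 0 0;.17 .307 0 0;.17 .307 0 0"
}}

```text
t: 1.77
eef_pos: [459.0, -77.9, 332.4]
tcp_rot: [3.142, 0.0, -0.002]
ft_force: [-0.4, -0.3, -0.2]
opening: 0.005
grip_force: 0.0
```

Call:
{"method": "drive_tool", "body": {
  "deltas": ".17 .307 -.2 0;.17 .307 -.2 0;.17 .307 -.2 0;.17 .307 0 0;.17 .307 0 0;0 0 0 0;0 0 0 0"
}}

```text
t: 2.35
eef_pos: [543.7, 75.1, 271.7]
tcp_rot: [3.141, 0.001, 0.001]
ft_force: [-0.7, -0.8, 0.2]
opening: 0.004
grip_force: 0.0
```

```bash
python3 - <<'E'
from h import *
ims=[]
for n in("top","side"):
    p,d=env.read_camera(n);p=p[:,:,::-1].copy();np.save(n+"1_d.npy",d);cv2.imwrite(f"pics/{n}1.png",p)
    c=env.camera_params(n);q=p.copy()
    s=env.state();e=np.array(s["eef_pos"])
    def pr(X):
        x=c["mtx"]@(c["camera_from_world"]@np.r_[X,1])[:3];return x[:2]/x[2]
    pts=[e-[0,0,19]]+[np.array([550.6+94*np.cos(t),167.2+94*np.sin(t),215]) for t in np.radians(286.3-np.array([0,27,61,95,129,163,197,231,265,299,333]))]
    x0,y0=(140,140) if n=="top" else (200,140)
    q=cv2.resize(q[y0:y0+190,x0:x0+200],None,fx=3,fy=3,interpolation=cv2.INTER_NEAREST)
    for i,X in enumerate(pts):
        u=pr(X);cv2.circle(q,tuple(((u-[x0,y0])*3+1).astype(int)),3,(255,0,0) if i else (0,255,0),-1)
    cv2.imwrite(f"pics/{n}1c.png",q)
E
```

```text
(no output)
```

View pics/top1c.png

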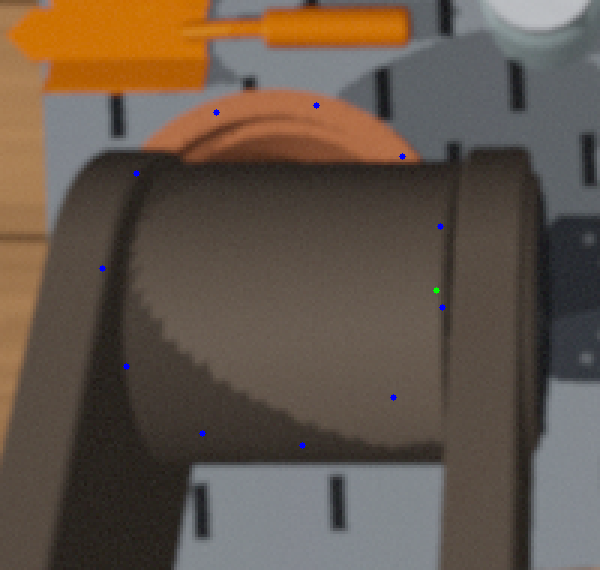

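View pics/side1c.png

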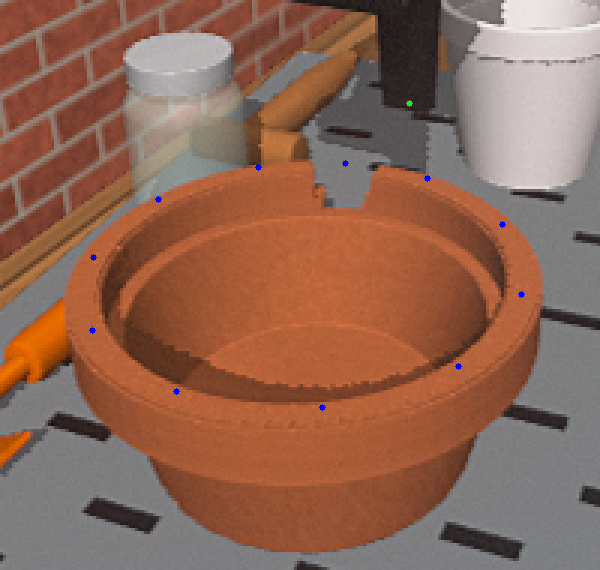

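The gripper marker matches the fingertip in the side view (crop 409,104). In that view the predicted rim points sit slightly high, so the pan is a few mm nearer the side camera. I'll refine the side fit using only the flat rim top, now that the arm isn't in the way.

```bash
python3 - <<'E'
from h import *
from scipy.optimize import least_squares
im=cv2.imread("pics/side1.png");D=[np.load("side1_d.npy"),np.load("side_d.npy")]
P0=rim("side",im,D[0]);zt=np.percentile(P0[:,2],90);print("ztop",zt)
h=np.histogram(P0[:,2],np.arange(208,222))[0];print(h)
for lo,hi in((-1.2,2),(-.7,2)):
    P=P0[(P0[:,2]>zt+lo)&(P0[:,2]<zt+hi)]
    c=np.array([548,168.])
    for _ in range(10):
        P=P[abs(np.hypot(*(P[:,:2]-c).T)-94)<11]
        # centre by angle-balanced fixed-radius fit
        a=np.degrees(np.arctan2(*(P[:,:2]-c)[:,::-1].T))%360;b=(a//10).astype(int)
        B=np.array([P[b==k,:2].mean(0) for k in range(36) if (b==k).sum()>5])
        c=least_squares(lambda x:np.hypot(*(B-x).T)-94,c,loss="soft_l1").x
    a=np.degrees(np.arctan2(*(P[:,:2]-c)[:,::-1].T))%360
    print(c.round(1),len(B),(np.hypot(*(B-c).T)-94).round(1),[int(((a//3)==k).sum()) for k in range(90,103)])
# finger tip in side image: gripper lowest visible face points
W=world("side",D[0]);m=(im.max(2)<70)&(abs(W[...,0]-543)<35)&(abs(W[...,1]-75)<35)&(W[...,2]>245)&(W[...,2]<285)
print(m.sum(),W[m].min(0).round(1),W[m].max(0).round(1),np.percentile(W[m],[3,50,97],axis=0).round(1))
E
```

```text
ztop 215.39161559197356
[ 173  179  200  176  265  537 1500 1027   31    0    0    0    0]
[549.3 170.5] 35 [-0.  -0.5 -0.   0.  -0.  -0.3 -0.  -0.4 -0.3 -0.1 -0.1  0.1 -0.   0.
 -0.1 -0.2 -0.1  0.  -0.3 -0.5 -0.1 -0.5 -0.1 -0.4 -0.4 -0.   0.2  0.
 -0.2  0.1 -0.2  0.1 -0.2 -0.6 -0.5] [14, 12, 4, 0, 0, 0, 0, 0, 0, 16, 11, 13, 13]
[549.1 170.5] 35 [-0.3 -0.3  0.8 -0.6  0.1 -0.4 -0.1 -0.4 -0.4 -0.1 -0.3  0.6 -0.1 -0.1
  0.1 -0.6 -0.2  0.3 -0.2 -0.3 -0.3 -0.7 -0.5 -0.2 -0.4  0.5  0.  -0.2
  0.4 -0.6 -0.6  0.6 -0.1 -0.4 -0.7] [11, 8, 3, 0, 0, 0, 0, 0, 0, 13, 9, 8, 10]
371 [530.9  68.  252.7] [555.2  85.4 285. ] [[531.5  70.6 253.9]
 [539.9  82.1 270.2]
 [553.7  84.7 284.2]]
```

Call:
{"method": "drive_tool", "body": {
  "deltas": "-.014 .011 -.1 0;0 0 -.1 0;0 0 -.1 0;0 0 -.03 0;0 0 -.01 0;0 0 0 0;0 0 0 0"
}}

```text
t: 3.03
eef_pos: [542.4, 74.8, 238.6]
tcp_rot: [3.142, -0.0, -0.002]
ft_force: [0.2, 0.1, -0.6]
opening: 0.003
grip_force: 0.0
```

Call:
{"method": "drive_tool", "body": {
  "deltas": "0 0 -.01 0;0 0 0 0;0 0 0 0"
}}

```text
t: 3.28
eef_pos: [542.3, 75.0, 237.6]
tcp_rot: [3.142, -0.0, -0.002]
ft_force: [-0.4, 1.0, 0.1]
opening: 0.005
grip_force: 0.0
```

```bash
python3 - <<'E'
import numpy as np
a=np.radians(np.r_[265.7:265.7-320:-6.]);a=a[a>=np.radians(-53)]
X=np.c_[549.4+94*np.cos(a),169.9+94*np.sin(a)]
for t,x,d in zip(np.degrees(a),X,np.diff(X,axis=0,append=X[-1:])): print(round(t,1),x.round(1),(d/500).round(4))
E
```

```text
265.7 [542.4  76.2] [-0.0195  0.0025]
259.7 [532.6  77.4] [-0.0192  0.0045]
253.7 [523.   79.7] [-0.0186  0.0065]
247.7 [513.7  82.9] [-0.0178  0.0084]
241.7 [504.8  87.1] [-0.0168  0.0102]
235.7 [496.4  92.2] [-0.0157  0.0119]
229.7 [488.6  98.2] [-0.0143  0.0135]
223.7 [481.4 105. ] [-0.0128  0.0149]
217.7 [475.  112.4] [-0.0112  0.0162]
211.7 [469.4 120.5] [-0.0094  0.0173]
205.7 [464.7 129.1] [-0.0076  0.0182]
199.7 [460.9 138.2] [-0.0057  0.0188]
193.7 [458.1 147.6] [-0.0037  0.0193]
187.7 [456.2 157.3] [-0.0016  0.0196]
181.7 [455.4 167.1] [0.0004 0.0197]
175.7 [455.7 176.9] [0.0025 0.0195]
169.7 [456.9 186.7] [0.0045 0.0192]
163.7 [459.2 196.3] [0.0065 0.0186]
157.7 [462.4 205.6] [0.0084 0.0178]
151.7 [466.6 214.5] [0.0102 0.0168]
145.7 [471.7 222.9] [0.0119 0.0157]
139.7 [477.7 230.7] [0.0135 0.0143]
133.7 [484.5 237.9] [0.0149 0.0128]
127.7 [491.9 244.3] [0.0162 0.0112]
121.7 [500.  249.9] [0.0173 0.0094]
115.7 [508.6 254.6] [0.0182 0.0076]
109.7 [517.7 258.4] [0.0188 0.0057]
103.7 [527.1 261.2] [0.0193 0.0037]
97.7 [536.8 263.1] [0.0196 0.0016]
91.7 [546.6 263.9] [ 0.0197 -
[... 191 characters left out ...]
]
55.7 [602.4 247.6] [ 0.0157 -0.0119]
49.7 [610.2 241.6] [ 0.0143 -0.0135]
43.7 [617.4 234.8] [ 0.0128 -0.0149]
37.7 [623.8 227.4] [ 0.0112 -0.0162]
31.7 [629.4 219.3] [ 0.0094 -0.0173]
25.7 [634.1 210.7] [ 0.0076 -0.0182]
19.7 [637.9 201.6] [ 0.0057 -0.0188]
13.7 [640.7 192.2] [ 0.0037 -0.0193]
7.7 [642.6 182.5] [ 0.0016 -0.0196]
1.7 [643.4 172.7] [-0.0004 -0.0197]
-4.3 [643.1 162.9] [-0.0025 -0.0195]
-10.3 [641.9 153.1] [-0.0045 -0.0192]
-16.3 [639.6 143.5] [-0.0065 -0.0186]
-22.3 [636.4 134.2] [-0.0084 -0.0178]
-28.3 [632.2 125.3] [-0.0102 -0.0168]
-34.3 [627.1 116.9] [-0.0119 -0.0157]
-40.3 [621.1 109.1] [-0.0135 -0.0143]
-46.3 [614.3 101.9] [-0.0149 -0.0128]
-52.3 [606.9  95.5] [0. 0.]
```

Call:
{"method": "drive_tool", "body": {
  "deltas": "0 .012 -.01 0;0 0 -.01 0;0 0 0 0"
}}

```text
t: 3.53
eef_pos: [542.1, 76.2, 235.3]
tcp_rot: [3.141, 0.0, -0.001]
ft_force: [-0.2, -0.5, 0.1]
opening: 0.004
grip_force: 0.0
```

Call:
{"method": "drive_tool", "body": {
  "deltas": "0 0 -.005 0;0 0 0 0"
}}

```text
t: 3.7
eef_pos: [542.2, 76.2, 234.9]
tcp_rot: [3.142, 0.0, -0.002]
ft_force: [-0.3, 0.5, -0.1]
opening: 0.002
grip_force: 0.0
```

Call:
{"method": "drive_tool", "body": {
  "deltas": "0 0 -.005 0;0 0 0 0"
}}

```text
t: 3.87
eef_pos: [542.2, 76.1, 234.4]
tcp_rot: [3.142, 0.0, -0.002]
ft_force: [-0.4, 0.1, 0.2]
opening: 0.005
grip_force: 0.0
```

Call:
{"method": "drive_tool", "body": {
  "deltas": "0 0 -.005 0;0 0 0 0"
}}

```text
t: 4.03
eef_pos: [542.3, 76.1, 234.1]
tcp_rot: [3.142, -0.0, -0.002]
ft_force: [-1.0, -0.2, 1.8]
opening: 0.005
grip_force: 1.1
```

Call:
{"method": "drive_tool", "body": {
  "deltas": "0 0 -.002 0;0 0 0 0"
}}

```text
t: 4.2
eef_pos: [542.3, 76.1, 234.1]
tcp_rot: [3.141, -0.0, -0.002]
ft_force: [-1.3, 0.6, 5.3]
opening: 0.003
grip_force: 2.4
```

Call:
{"method": "drive_tool", "body": {
  "deltas": "0 0 -.001 0;0 0 0 0"
}}

```text
t: 4.37
eef_pos: [542.3, 76.1, 234.1]
tcp_rot: [3.141, -0.001, -0.002]
ft_force: [-2.0, 0.7, 5.4]
opening: 0.005
grip_force: 3.0
```

Call:
{"method": "drive_tool", "body": {
  "deltas": "-.0195 .0025 0 0;-.0195 .0025 0 0;-.0195 .0025 0 0;-.0195 .0025 0 0;-.0195 .0025 0 0"
}}

```text
t: 4.78
eef_pos: [532.9, 77.4, 234.1]
tcp_rot: [3.142, -0.002, -0.002]
ft_force: [3.8, -0.5, 5.0]
opening: 0.003
grip_force: 2.6
```

Call:
{"method": "drive_tool", "body": {
  "deltas": "-.0192 .0045 0 0;-.0192 .0045 0 0;-.0192 .0045 0 0;-.0192 .0045 0 0;-.0192 .0045 0 0"
}}

```text
t: 5.2
eef_pos: [523.3, 79.6, 234.1]
tcp_rot: [3.141, -0.002, -0.002]
ft_force: [3.4, -1.6, 5.3]
opening: 0.002
grip_force: 2.6
```

Steady contact at about 5 N vertical. I'll ease off slightly and carry on.

Call:
{"method": "drive_tool", "body": {
  "deltas": "-.0186 .0065 .001 0;-.0186 .0065 0 0;-.0186 .0065 0 0;-.0186 .0065 0 0;-.0186 .0065 0 0;-.0178 .0084 0 0;-.0178 .0084 0 0;-.0178 .0084 0 0;-.0178 .0084 0 0;-.0178 .0084 0 0"
}}

```text
t: 6.03
eef_pos: [505.0, 87.0, 234.1]
tcp_rot: [3.141, -0.001, -0.002]
ft_force: [4.3, -1.7, 5.6]
opening: 0.006
grip_force: 2.8
```

Call:
{"method": "drive_tool", "body": {
  "deltas": "-.0168 .0102 0 0;-.0168 .0102 0 0;-.0168 .0102 0 0;-.0168 .0102 0 0;-.0168 .0102 0 0;-.0157 .0119 0 0;-.0157 .0119 0 0;-.0157 .0119 0 0;-.0157 .0119 0 0;-.0157 .0119 0 0"
}}

```text
t: 6.87
eef_pos: [488.7, 98.0, 234.1]
tcp_rot: [3.141, -0.001, -0.002]
ft_force: [4.3, -3.3, 6.1]
opening: 0.005
grip_force: 2.9
```

Call:
{"method": "drive_tool", "body": {
  "deltas": "-.0143 .0135 .001 0;-.0143 .0135 .001 0;-.0143 .0135 0 0;-.0143 .0135 0 0;-.0143 .0135 0 0;-.0128 .0149 0 0;-.0128 .0149 0 0;-.0128 .0149 0 0;-.0128 .0149 0 0;-.0128 .0149 0 0"
}}

```text
t: 7.7
eef_pos: [474.8, 112.3, 234.1]
tcp_rot: [3.141, -0.0, -0.002]
ft_force: [2.3, -3.2, 5.4]
opening: 0.004
grip_force: 2.8
```

Call:
{"method": "drive_tool", "body": {
  "deltas": "-.0112 .0162 0 0;-.0112 .0162 0 0;-.0112 .0162 0 0;-.0112 .0162 0 0;-.0112 .0162 0 0;-.0094 .0173 0 0;-.0094 .0173 0 0;-.0094 .0173 0 0;-.0094 .0173 0 0;-.0094 .0173 0 0"
}}

```text
t: 8.53
eef_pos: [464.4, 128.9, 234.1]
tcp_rot: [3.141, -0.0, -0.001]
ft_force: [1.8, -4.4, 7.2]
opening: 0.001
grip_force: 3.1
```

Call:
{"method": "drive_tool", "body": {
  "deltas": "-.0076 .0182 .002 0;-.0076 .0182 .001 0;-.0076 .0182 0 0;-.0076 .0182 0 0;-.0076 .0182 0 0;-.0057 .0188 0 0;-.0057 .0188 0 0;-.0057 .0188 0 0;-.0057 .0188 0 0;-.0057 .0188 0 0"
}}

```text
t: 9.37
eef_pos: [457.7, 147.9, 234.1]
tcp_rot: [-3.142, 0.001, -0.002]
ft_force: [0.5, -0.3, 0.5]
opening: 0.002
grip_force: 0.2
```

Call:
{"method": "drive_tool", "body": {
  "deltas": "-.0037 .0193 0 0;-.0037 .0193 0 0;-.0037 .0193 0 0;-.0037 .0193 0 0;-.0037 .0193 0 0;-.0016 .0196 0 0;-.0016 .0196 0 0;-.0016 .0196 0 0;-.0016 .0196 0 0;-.0016 .0196 0 0"
}}

```text
t: 10.2
eef_pos: [455.3, 167.2, 234.3]
tcp_rot: [3.141, 0.0, -0.002]
ft_force: [0.1, 0.3, 0.2]
opening: 0.007
grip_force: 0.0
```

Contact was lost near 190°. I'll go back in the air to about 200°, touch down again and repeat that stretch.

Call:
{"method": "drive_tool", "body": {
  "deltas": "0 0 .01 0;.02 -.1 .01 0;.02 -.1 0 0;.016 -.09 -.01 0;0 0 -.01 0;0 0 -.002 0;0 0 0 0;0 0 0 0"
}}

```text
t: 10.87
eef_pos: [460.9, 138.0, 234.1]
tcp_rot: [3.142, -0.0, -0.002]
ft_force: [-0.2, -1.4, 1.8]
opening: 0.003
grip_force: 0.7
```

Call:
{"method": "drive_tool", "body": {
  "deltas": "0 0 -.001 0;0 0 0 0"
}}

```text
t: 11.03
eef_pos: [460.9, 138.2, 234.1]
tcp_rot: [3.141, -0.0, -0.001]
ft_force: [-0.4, -3.0, 3.0]
opening: 0.004
grip_force: 1.6
```

Call:
{"method": "drive_tool", "body": {
  "deltas": "-.0057 .0188 -.001 0;-.0057 .0188 0 0;-.0057 .0188 0 0;-.0057 .0188 0 0;-.0057 .0188 0 0"
}}

```text
t: 11.45
eef_pos: [458.1, 147.7, 234.1]
tcp_rot: [3.141, -0.001, -0.001]
ft_force: [1.0, -4.8, 4.8]
opening: 0.007
grip_force: 2.7
```

Call:
{"method": "drive_tool", "body": {
  "deltas": "-.0037 .0193 0 0;-.0037 .0193 0 0;-.0037 .0193 0 0;-.0037 .0193 0 0;-.0037 .0193 0 0"
}}

```text
t: 11.87
eef_pos: [456.2, 157.3, 234.1]
tcp_rot: [3.141, -0.0, -0.001]
ft_force: [-0.0, -3.2, 6.6]
opening: 0.004
grip_force: 2.9
```

Call:
{"method": "drive_tool", "body": {
  "deltas": "-.0016 .0196 .001 0;-.0016 .0196 0 0;-.0016 .0196 0 0;-.0016 .0196 0 0;-.0016 .0196 0 0"
}}

```text
t: 12.28
eef_pos: [455.3, 167.1, 234.1]
tcp_rot: [3.141, -0.0, -0.001]
ft_force: [0.1, -4.5, 5.8]
opening: 0.008
grip_force: 2.8
```

Call:
{"method": "drive_tool", "body": {
  "deltas": ".0004 .0197 0 0;.0004 .0197 0 0;.0004 .0197 0 0;.0004 .0197 0 0;.0004 .0197 0 0"
}}

```text
t: 12.7
eef_pos: [455.4, 176.9, 234.1]
tcp_rot: [3.141, 0.0, -0.001]
ft_force: [-1.1, -4.7, 6.0]
opening: 0.002
grip_force: 3.0
```

Call:
{"method": "drive_tool", "body": {
  "deltas": ".0025 .0195 .0005 0;.0025 .0195 0 0;.0025 .0195 0 0;.0025 .0195 0 0;.0025 .0195 0 0;.0045 .0192 0 0;.0045 .0192 0 0;.0045 .0192 0 0;.0045 .0192 0 0;.0045 .0192 0 0"
}}

```text
t: 13.53
eef_pos: [458.7, 196.2, 234.0]
tcp_rot: [3.141, 0.001, -0.001]
ft_force: [-1.8, -3.9, 5.4]
opening: 0.003
grip_force: 3.1
```

Call:
{"method": "drive_tool", "body": {
  "deltas": ".0065 .0186 0 0;.0065 .0186 0 0;.0065 .0186 0 0;.0065 .0186 0 0;.0065 .0186 0 0"
}}

```text
t: 13.95
eef_pos: [461.9, 205.5, 234.1]
tcp_rot: [3.141, 0.001, -0.001]
ft_force: [-1.9, -4.8, 7.3]
opening: 0.002
grip_force: 3.3
```

Call:
{"method": "drive_tool", "body": {
  "deltas": ".0084 .0178 .001 0;.0084 .0178 0 0;.0084 .0178 0 0;.0084 .0178 0 0;.0084 .0178 0 0"
}}

```text
t: 14.37
eef_pos: [466.1, 214.5, 234.1]
tcp_rot: [3.141, 0.001, -0.002]
ft_force: [-2.3, -3.3, 5.7]
opening: 0.003
grip_force: 2.9
```

Call:
{"method": "drive_tool", "body": {
  "deltas": ".0102 .0168 0 0;.0102 .0168 0 0;.0102 .0168 0 0;.0102 .0168 0 0;.0102 .0168 0 0"
}}

```text
t: 14.78
eef_pos: [471.2, 222.8, 234.1]
tcp_rot: [3.141, 0.001, -0.002]
ft_force: [-1.7, -4.1, 4.8]
opening: 0.004
grip_force: 3.0
```

Call:
{"method": "drive_tool", "body": {
  "deltas": ".0125 .0157 0 0;.0125 .0157 0 0;.0125 .0157 0 0;.0119 .0157 0 0;.0119 .0157 0 0"
}}

```text
t: 15.2
eef_pos: [477.2, 230.7, 234.1]
tcp_rot: [3.141, 0.001, -0.002]
ft_force: [-2.3, -3.2, 5.7]
opening: 0.008
grip_force: 3.1
```

Call:
{"method": "drive_tool", "body": {
  "deltas": ".014 .0143 0 0;.014 .0143 0 0;.0135 .0143 0 0;.0135 .0143 0 0;.0135 .0143 0 0"
}}

```text
t: 15.62
eef_pos: [484.0, 237.9, 234.1]
tcp_rot: [3.141, 0.001, -0.002]
ft_force: [-3.6, -2.6, 6.5]
opening: 0.005
grip_force: 3.2
```

Call:
{"method": "drive_tool", "body": {
  "deltas": ".0149 .0128 0 0;.0149 .0128 0 0;.0149 .0128 0 0;.0149 .0128 0 0;.0149 .0128 0 0"
}}

```text
t: 16.03
eef_pos: [491.4, 244.3, 234.1]
tcp_rot: [3.141, 0.002, -0.002]
ft_force: [-3.7, -3.9, 6.9]
opening: 0.002
grip_force: 3.3
```

Call:
{"method": "drive_tool", "body": {
  "deltas": ".0162 .0112 .001 0;.0162 .0112 0 0;.0162 .0112 0 0;.0162 .0112 0 0;.0162 .0112 0 0"
}}

```text
t: 16.45
eef_pos: [500.2, 249.9, 234.1]
tcp_rot: [3.141, 0.0, -0.002]
ft_force: [-2.5, -1.9, 3.4]
opening: 0.006
grip_force: 1.9
```

Call:
{"method": "drive_tool", "body": {
  "deltas": ".0173 .0094 0 0;.0173 .0094 0 0;.0173 .0094 0 0;.0173 .0094 0 0;.0173 .0094 0 0"
}}

```text
t: 16.87
eef_pos: [509.0, 254.5, 234.1]
tcp_rot: [3.142, -0.0, -0.002]
ft_force: [-0.8, -0.9, 2.5]
opening: 0.004
grip_force: 1.1
```

Call:
{"method": "drive_tool", "body": {
  "deltas": ".0182 .0076 0 0;.0182 .0076 0 0;.0182 .0076 0 0;.0182 .0076 0 0;.0182 .0076 0 0"
}}

```text
t: 17.28
eef_pos: [518.1, 258.3, 234.2]
tcp_rot: [3.142, -0.0, -0.002]
ft_force: [-1.0, 0.0, 1.0]
opening: 0.009
grip_force: 0.3
```

Call:
{"method": "drive_tool", "body": {
  "deltas": "0 0 -.0015 0;.0188 .0057 0 0;.0188 .0057 0 0;.0188 .0057 0 0"
}}

```text
t: 17.62
eef_pos: [523.6, 259.9, 234.1]
tcp_rot: [3.141, 0.0, -0.002]
ft_force: [-1.4, -0.2, 2.4]
opening: 0.004
grip_force: 1.4
```

Call:
{"method": "drive_tool", "body": {
  "deltas": ".0188 .0057 -.001 0;.0188 .0057 0 0;.0193 .0037 0 0;.0193 .0037 0 0"
}}

```text
t: 17.95
eef_pos: [531.2, 261.8, 234.1]
tcp_rot: [3.141, 0.0, -0.002]
ft_force: [-3.9, -1.0, 4.7]
opening: 0.003
grip_force: 2.7
```

Call:
{"method": "drive_tool", "body": {
  "deltas": ".0193 .0037 0 0;.0193 .0037 0 0;.0193 .0037 0 0;.0196 .0016 0 0;.0196 .0016 0 0"
}}

```text
t: 18.37
eef_pos: [540.9, 263.3, 234.2]
tcp_rot: [-3.142, 0.0, -0.002]
ft_force: [-3.2, -0.7, 6.5]
opening: 0.003
grip_force: 2.6
```

Call:
{"method": "drive_tool", "body": {
  "deltas": ".0196 .0016 0 0;.0196 .0016 0 0;.0196 .0016 0 0;.0197 -.0004 0 0;.0197 -.0004 0 0"
}}

```text
t: 18.78
eef_pos: [550.7, 263.7, 234.1]
tcp_rot: [-3.141, 0.0, -0.002]
ft_force: [-3.4, -0.2, 4.6]
opening: 0.005
grip_force: 2.6
```

Call:
{"method": "drive_tool", "body": {
  "deltas": ".0197 -.0004 0 0;.0197 -.0004 0 0;.0197 -.0004 0 0;.0195 -.0025 0 0;.0195 -.0025 0 0"
}}

```text
t: 19.2
eef_pos: [560.6, 263.2, 234.1]
tcp_rot: [-3.141, 0.0, -0.002]
ft_force: [-3.2, 0.8, 4.9]
opening: 0.006
grip_force: 2.5
```

Call:
{"method": "drive_tool", "body": {
  "deltas": ".0195 -.0025 0 0;.0195 -.0025 0 0;.0195 -.0025 0 0;.0192 -.0045 0 0;.0192 -.0045 0 0"
}}

```text
t: 19.62
eef_pos: [570.3, 261.6, 234.1]
tcp_rot: [-3.141, 0.0, -0.002]
ft_force: [-3.5, 0.4, 5.1]
opening: 0.004
grip_force: 2.6
```

Call:
{"method": "drive_tool", "body": {
  "deltas": ".0192 -.0045 0 0;.0192 -.0045 0 0;.0192 -.0045 0 0;.0186 -.0065 0 0;.0186 -.0065 0 0"
}}

```text
t: 20.03
eef_pos: [579.8, 259.0, 234.1]
tcp_rot: [-3.141, -0.0, -0.002]
ft_force: [-4.7, 1.3, 6.1]
opening: 0.003
grip_force: 2.5
```

Call:
{"method": "drive_tool", "body": {
  "deltas": ".0186 -.0065 0 0;.0186 -.0065 0 0;.0186 -.0065 0 0;.0178 -.0084 0 0;.0178 -.0084 0 0"
}}

```text
t: 20.45
eef_pos: [588.9, 255.3, 234.1]
tcp_rot: [-3.141, -0.0, -0.002]
ft_force: [-3.3, 1.3, 5.0]
opening: 0.006
grip_force: 2.5
```

Call:
{"method": "drive_tool", "body": {
  "deltas": ".0178 -.0084 0 0;.0178 -.0084 0 0;.0178 -.0084 0 0;.0168 -.0102 0 0;.0168 -.0102 0 0"
}}

```text
t: 20.87
eef_pos: [597.7, 250.8, 234.1]
tcp_rot: [-3.141, -0.0, -0.002]
ft_force: [-1.9, 2.4, 5.2]
opening: 0.005
grip_force: 2.6
```

Call:
{"method": "drive_tool", "body": {
  "deltas": ".0168 -.0102 0 0;.0168 -.0102 0 0;.0168 -.0102 0 0;.0157 -.0119 0 0;.0157 -.0119 0 0"
}}

```text
t: 21.28
eef_pos: [605.9, 245.3, 234.1]
tcp_rot: [-3.141, -0.0, -0.002]
ft_force: [-3.3, 3.1, 5.5]
opening: 0.007
grip_force: 2.5
```

Call:
{"method": "drive_tool", "body": {
  "deltas": ".0157 -.0119 0 0;.0157 -.0119 0 0;.0157 -.0119 0 0;.0143 -.0135 0 0;.0143 -.0135 0 0"
}}

```text
t: 21.7
eef_pos: [613.5, 239.0, 234.1]
tcp_rot: [-3.141, -0.001, -0.002]
ft_force: [-2.2, 2.8, 4.4]
opening: 0.005
grip_force: 2.5
```

Call:
{"method": "drive_tool", "body": {
  "deltas": ".0143 -.0135 0 0;.0143 -.0135 0 0;.0143 -.0135 0 0;.0128 -.0149 0 0;.0128 -.0149 0 0"
}}

```text
t: 22.12
eef_pos: [620.4, 232.0, 234.2]
tcp_rot: [-3.141, -0.001, -0.002]
ft_force: [-2.0, 3.7, 5.9]
opening: 0.006
grip_force: 2.5
```

Call:
{"method": "drive_tool", "body": {
  "deltas": ".0128 -.0149 0 0;.0128 -.0149 0 0;.0128 -.0149 0 0;.0112 -.0162 0 0;.0112 -.0162 0 0"
}}

```text
t: 22.53
eef_pos: [626.5, 224.2, 234.1]
tcp_rot: [-3.141, -0.001, -0.002]
ft_force: [-1.7, 4.1, 4.5]
opening: 0.005
grip_force: 2.5
```

Call:
{"method": "drive_tool", "body": {
  "deltas": ".0112 -.0162 0 0;.0112 -.0162 0 0;.0112 -.0162 0 0;.0094 -.0173 0 0;.0094 -.0173 0 0"
}}

```text
t: 22.95
eef_pos: [631.8, 215.8, 234.1]
tcp_rot: [-3.141, -0.001, -0.002]
ft_force: [-2.5, 4.1, 3.8]
opening: 0.005
grip_force: 2.5
```

Call:
{"method": "drive_tool", "body": {
  "deltas": ".0094 -.0173 0 0;.0094 -.0173 0 0;.0094 -.0173 0 0;.0076 -.0182 0 0;.0076 -.0182 0 0"
}}

```text
t: 23.37
eef_pos: [636.1, 207.0, 234.2]
tcp_rot: [-3.141, -0.001, -0.002]
ft_force: [-0.9, 3.9, 4.5]
opening: 0.009
grip_force: 2.5
```

Call:
{"method": "drive_tool", "body": {
  "deltas": ".0076 -.0182 0 0;.0076 -.0182 0 0;.0076 -.0182 0 0;.0057 -.0188 0 0;.0057 -.0188 0 0"
}}

```text
t: 23.78
eef_pos: [639.5, 197.7, 234.1]
tcp_rot: [-3.141, -0.001, -0.002]
ft_force: [-0.5, 2.9, 4.8]
opening: 0.004
grip_force: 2.5
```

Call:
{"method": "drive_tool", "body": {
  "deltas": ".0057 -.0188 0 0;.0057 -.0188 0 0;.0057 -.0188 0 0;.0037 -.0193 0 0;.0037 -.0193 0 0"
}}

```text
t: 24.2
eef_pos: [642.0, 188.2, 234.1]
tcp_rot: [-3.141, -0.001, -0.002]
ft_force: [-0.2, 3.6, 5.7]
opening: 0.002
grip_force: 2.5
```

Call:
{"method": "drive_tool", "body": {
  "deltas": ".0037 -.0193 0 0;.0037 -.0193 0 0;.0037 -.0193 0 0;.0016 -.0196 0 0;.0016 -.0196 0 0"
}}

```text
t: 24.62
eef_pos: [643.4, 178.4, 234.1]
tcp_rot: [-3.141, -0.001, -0.002]
ft_force: [-0.2, 3.2, 5.4]
opening: 0.007
grip_force: 2.5
```

Call:
{"method": "drive_tool", "body": {
  "deltas": ".0016 -.0196 0 0;.0016 -.0196 0 0;.0016 -.0196 0 0;-.0004 -.0197 0 0;-.0004 -.0197 0 0"
}}

```text
t: 25.03
eef_pos: [643.8, 168.6, 234.1]
tcp_rot: [-3.141, -0.001, -0.002]
ft_force: [1.0, 3.9, 4.8]
opening: 0.0
grip_force: 2.5
```

Call:
{"method": "drive_tool", "body": {
  "deltas": "-.0006 -.0197 0 0;-.0006 -.0197 0 0;-.0006 -.0197 0 0;-.0027 -.0195 0 0;-.0027 -.0195 0 0"
}}

```text
t: 25.45
eef_pos: [643.1, 158.7, 234.1]
tcp_rot: [-3.141, -0.001, -0.002]
ft_force: [1.4, 3.2, 4.8]
opening: 0.004
grip_force: 2.5
```

Call:
{"method": "drive_tool", "body": {
  "deltas": "-.0027 -.0195 0 0;-.0027 -.0195 0 0;-.0027 -.0195 0 0;-.0047 -.0192 0 0;-.0047 -.0192 0 0"
}}

```text
t: 25.87
eef_pos: [641.3, 149.0, 234.1]
tcp_rot: [-3.142, -0.001, -0.002]
ft_force: [0.6, 3.8, 6.1]
opening: 0.008
grip_force: 2.5
```

Call:
{"method": "drive_tool", "body": {
  "deltas": "-.0047 -.0192 0 0;-.0047 -.0192 0 0;-.0047 -.0192 0 0;-.0065 -.0186 0 0;-.0065 -.0186 0 0"
}}

```text
t: 26.28
eef_pos: [638.6, 139.5, 234.1]
tcp_rot: [-3.142, -0.001, -0.002]
ft_force: [0.8, 3.7, 5.3]
opening: 0.005
grip_force: 2.5
```

Call:
{"method": "drive_tool", "body": {
  "deltas": "-.0065 -.0186 0 0;-.0065 -.0186 0 0;-.0065 -.0186 0 0;-.0084 -.0178 0 0;-.0084 -.0178 0 0"
}}

```text
t: 26.7
eef_pos: [635.0, 130.3, 234.1]
tcp_rot: [3.142, -0.001, -0.002]
ft_force: [2.0, 2.9, 5.2]
opening: 0.006
grip_force: 2.5
```

Call:
{"method": "drive_tool", "body": {
  "deltas": "-.0084 -.0178 0 0;-.0084 -.0178 0 0;-.0084 -.0178 0 0;-.0102 -.0168 0 0;-.0102 -.0168 0 0"
}}

```text
t: 27.12
eef_pos: [630.4, 121.6, 234.1]
tcp_rot: [3.142, -0.001, -0.002]
ft_force: [2.1, 3.2, 5.0]
opening: 0.003
grip_force: 2.5
```

Call:
{"method": "drive_tool", "body": {
  "deltas": "-.0102 -.0168 0 0;-.0102 -.0168 0 0;-.0102 -.0168 0 0;-.0119 -.0157 0 0;-.0119 -.0157 0 0"
}}

```text
t: 27.53
eef_pos: [625.0, 113.4, 234.1]
tcp_rot: [3.141, -0.001, -0.002]
ft_force: [1.9, 2.9, 5.3]
opening: 0.006
grip_force: 2.5
```

Call:
{"method": "drive_tool", "body": {
  "deltas": "-.0119 -.0157 0 0;-.0119 -.0157 0 0;-.0119 -.0157 0 0;-.0135 -.0143 0 0;-.0135 -.0143 0 0"
}}

```text
t: 27.95
eef_pos: [618.7, 105.8, 234.1]
tcp_rot: [3.141, -0.001, -0.002]
ft_force: [2.6, 2.8, 4.6]
opening: 0.002
grip_force: 2.5
```

Call:
{"method": "drive_tool", "body": {
  "deltas": "-.0135 -.0143 0 0;-.0135 -.0143 0 0;-.0135 -.0143 0 0;-.0149 -.0128 0 0;-.0149 -.0128 0 0;-.0149 -.0128 0 0;-.0149 -.0128 0 0"
}}

```text
t: 28.53
eef_pos: [608.7, 96.4, 234.1]
tcp_rot: [3.141, -0.001, -0.002]
ft_force: [2.5, 2.1, 5.0]
opening: 0.001
grip_force: 2.5
```

Call:
{"method": "drive_tool", "body": {
  "deltas": "0 0 .01 0;0 0 .1 0;0 0 .25 0;0 0 .33 0;0 0 .3 0;0 -.3 0 0;0 -.33 0 0;0 -.33 0 0;0 -.33 0 0;0 -.3 0 0"
}}

```text
t: 29.37
eef_pos: [607.8, -64.2, 333.3]
tcp_rot: [3.141, 0.001, -0.002]
ft_force: [0.1, -0.6, -0.9]
opening: 0.007
grip_force: 0.0
```

```bash
python3 - <<'E'
from h import *
p,d=env.read_camera("side");p=p[:,:,::-1].copy();cv2.imwrite("pics/side2.png",p)
P0=rim("side",p,d);zt=np.percentile(P0[:,2],90)
from scipy.optimize import least_squares
P=P0[(P0[:,2]>zt-1.2)];c=np.array([548,168.])
for _ in range(10):
    P=P[abs(np.hypot(*(P[:,:2]-c).T)-94)<11]
    a=np.degrees(np.arctan2(*(P[:,:2]-c)[:,::-1].T))%360;b=(a//10).astype(int)
    B=np.array([P[b==k,:2].mean(0) for k in range(36) if (b==k).sum()>5])
    c=least_squares(lambda x:np.hypot(*(B-x).T)-94,c,loss="soft_l1").x
a=np.degrees(np.arctan2(*(P[:,:2]-c)[:,::-1].T))%360
print(zt,c.round(1),[int(((a//3)==k).sum()) for k in range(90,103)],env.state()["t"],env.state()["eef_pos"],env.state()["ft_force"])
E
```

```text
215.4039913603238 [549.3 170.5] [14, 17, 3, 0, 0, 0, 0, 0, 0, 18, 12, 10, 12] 29.4167 [607.92761034 -68.56822673 333.05209107] [-0.6121398  -3.51092098 -0.18479738]
```

View pics/side2.png

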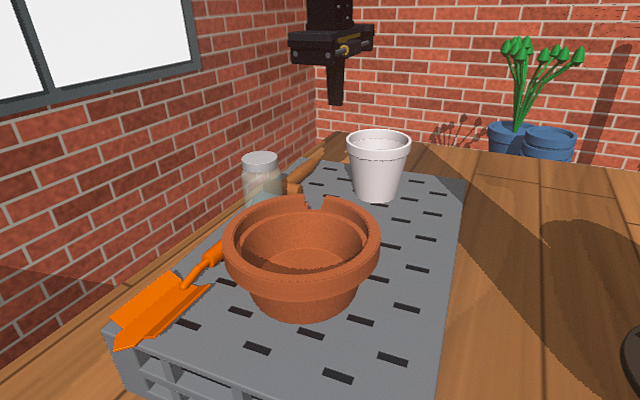

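The pan has not moved: it fits the same centre, (549.3, 170.5), and the chip is at the same angle. The bystanders look where they were, and the hand is clear at about pixel (335,95).

Call:
{"method": "drive_tool", "body": {
  "deltas": "0 0 0 0;0 0 0 0;0 0 0 0;0 0 0 0"
}}

```text
t: 29.75
eef_pos: [608.3, -61.2, 333.1]
tcp_rot: [3.142, 0.0, -0.0]
ft_force: [-0.5, 0.4, 0.7]
opening: 0.005
grip_force: 0.0
```

```bash
python3 -c "from cell import env;print(env.job_done())"
```

```text
the job is handed in; nothing more can be done
None
```

I ran the fingertips clockwise round the rim from one side of the chip to the other, mostly at about 5 N (never over 7.5 N read); contact broke about 95 degrees past the chip, so I redid that stretch, and about 180 degrees past it thinned to about 1 N; the pan did not shift, and I handed the job in at 29.8 s with the hand clear.

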